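# Set the photometer's filter lever to the third click and take a reading

## Robot

A 6-joint arm with a two-finger parallel gripper is mounted at the origin on the work surface. World frame = base frame: x ahead of the robot, y to its left, z up, the work surface at z = 0. Lengths are in m, angles in degrees, forces in N, time in s.
With the tool pointing down it reaches from about 0.375 to 0.9 m from the base axis. Payload 3.1 kg.
Tool frame: the origin (TCP) lies midway between the tips of the shut fingers; the grasp point (between the pads) lies bot.pinch_z behind it (bot.pinch_z is the distance from the TCP to the grasp point, in m); z points along the fingers, y is the direction in which the jaws open and shut (so a half turn about z gives the same grasp; the last joint's range is limited). The gripper opens to 87 mm and grips with 3 to 60 N. Pads are 19 mm wide; open, the fingers measure 117 mm over their backs; the gripper's body (75 mm by 190 mm) begins 51 mm behind the grasp point.
Start: joints at [60.304, 30.224, 82.088, -0, 67.689, -10.227], TCP at [0.208, 0.589, 0.19] pointing down, gripper open.
Joint ranges: [-176.69, 176.69], [-43.24, 126.21], [12.49, 139.97], [-82, 262], [0, 151.66], [-163.58, 163.58]. Speed limits (degrees/s): [159.86, 159.86, 180, 180, 180, 180].

## Interface

Orientations are given as a 3x3 rotation matrix whose columns are the frame's x, y, z axes.
In Python, from rig import bot gives the robot as it stands.
- The arm moves only by the tool apply_moves, never from a script. Its argument "motion" is text: rows parted by semicolons, each of 7 numbers parted by spaces: the shift along the tool's x, y, z in m, then the turn, a rotation vector about the tool's x, y, z in degrees, then the finger opening in m, from 0 to 0.087. A call has exactly 8 rows; each row is the pose to reach, as a shift and turn from the pose commanded when the call began, along the tool's axes at that moment; what a row does not reach only later rows make up. A row lasts 1/8 s, in which the tool goes at most 62.5 mm and 10.7 degrees, less where a joint would pass 70% of its speed; a pose out of reach is approached as far as the arm can. A call with a gripper value outside its range is refused whole. The fingers move at their own pace and stop on an object; the grip force is fixed at half the most. Time passes only in rows, so rows that repeat a pose let the fingers close, or fill a call up. It gives the time, the measured TCP pose, the force and the opening at its end, in the units of the state.
- bot.read_state(): the state, without advancing time (a new reading comes with each control period).
- bot.capture(name): name is "scene" or "side" or "wrist"; returns the picture (384x512x3 uint8, red, green, blue); there is no depth.
- bot.get_calibration(name): a dict with "fx", "fy", "cx", "cy" (pixels), "D" ([k1, k2, p1, p2, k3] as OpenCV has them; the pictures are not rectified), "rvec" (rotation vector, rad) and "tvec" (3), from world to camera coordinates, as OpenCV has them. Camera axes: x right, y down, z forward; pixel columns grow to the right and rows downward; lengths in m; the calibration is good to about 2 mm. A picture is of the moment at which its call begins: read the wrist's pose just before it. get_calibration takes no time and is no camera call; for the wrist camera it gives the pose at the moment of the call.
- bot.hand_in(): hands the job in, once; it reports no verdict.
Trained networks look in the newest picture that a camera, given by its name, has taken for a name from the list of things; names that differ only in an ending like _2 or _b are one class to them, and where a whole thing is asked for, a point or a joint stands for the part that bears it (a point fixed in the world has none). Each returns a list of dicts, best first, with "p" (0 to 1); they miss things now and then, are a little off and sometimes report something else, mostly with a low value. They report only what shows in the picture. A call takes as long as a camera call.
- bot.find_in(name, camera): "point" ([x, y, z] in m, in world coordinates, good to about 4 mm: the middle of the surface that is visible of it).
The state is a dict: "time_s": time; "joint_positions": joint angles; "qvel": joint speeds; "tau": joint torques, N m; "position": TCP position; "tcp_rot": TCP orientation; "force": force on the tool from outside, world axes, zero at the start; "moment": the same for the moment, N m; "opening": opening from 0.0 (shut) to 1.0 (fully open).
Only numpy, scipy, OpenCV 4.12 (cv2) and the standard library are available. Lean on these libraries where they do the work, as an engineer would, in place of code of your own. Each camera call takes 0.05 s, during which the arm holds its last target.

## Task

Nobody knows where the photometer's filter lever was left: push it with the outside of the closed fingers, without pinching it, home against the end of its slot on the side of the two round keys. Then slide it back the other way, counting the clicks, and leave it settled in the third click from home, never letting it jump on to the fourth. Only then press the larger key fully down and let it go; leave the smaller key and everything standing around alone.

Things in the scene. Friction and masses are not known exactly. Their poses are not given: they have to be found in the camera images.
- photometer: White bench photometer, 220 mm (its x) by 280 mm (its y), fixed; flat panel 90 mm above the table. Origin: centre of its underside, z up. Keys and display lie on the panel's -x side (towards the robot), a grey cell cover (60 by 70 mm, 28 mm high) at its (+72, +80) mm, two loose vials at about (+77, -30) and (+77, -85) mm.
- filter_travel (a joint): Lever's travel along photometer +y, m: 0 = home (slot end at -y, the keys' side), clicks 1 to 4 at 0.018, 0.036, 0.054, 0.072, stop 0.074. A sprung ball holds it in each: 5 to 6 N starts it out of a click, falling to under 1 N half way (9 mm), whence it snaps by itself into the next, ahead of the finger. It starts in or between clicks 1 to 3.
- filter_lever: The filter lever: upright black tab 14 mm thick along the slot (photometer y), 28 mm wide (x), top 27 mm above the panel, 117 mm above the table. Origin: centre of the tab at panel level, axes as the photometer's; moves with the lever; at home it is at (+5, -36) mm in photometer x, y. The panel is clear for 55 mm to either side along the slot; the display (2 mm high) begins 50 mm to its -x.
- read_key_top (a point): Centre of the top of the larger round key, 26 mm across, at (-70, -40) mm on the panel; it is pressed straight down.
- read_key (a joint): Depression of the larger key, m: 0 up, 0.006 fully down (about 5 N); springs back.
- zero_key (a joint): Depression of the smaller round key, 16 mm across, at (-70, -100) mm on the panel, 60 mm from the larger one: 0 up, 0.006 down. To be left alone.
- vial_a: Small capped glass sample vial, 24 mm across, 42 mm tall, standing on the photometer's panel behind the slot. Origin at the centre of its underside. Loose; to be left alone.
- vial_b: Second vial, the same, beside the first. Origin at the centre of its underside. Loose; to be left alone.
- beaker: Glass beaker, 66 mm across, 85 mm tall, left of the photometer. Origin at the centre of its underside. Loose; to be left alone.
- reagent: Amber glass bottle, 60 mm across, 130 mm tall, right of the photometer. Origin at the centre of its underside. Loose; to be left alone.
- dish: Shallow glass dish, 90 mm across, 16 mm tall, on the table to the left. Origin at the centre of its underside. Loose; to be left alone.
- weight: Steel calibration weight with a knob, 36 mm across, 48 mm tall, standing on the panel between the vials and the cell cover. Origin at the centre of its underside. Loose; to be left alone.
- spatula: Broad flat steel spatula, 170 mm long, lying on the table to the right. Origin at the centre of its underside. Loose; to be left alone.

How it is judged (in metres and radians):
On the way, in this order (a step that is already met when the one before it is completed fails the run):
1. the lever is pushed home (value of joint filter_travel below 0.003 m), for 0.1 s.
2. the lever is settled in the third click (value of joint filter_travel between 0.05 and 0.058 m and velocity of joint filter_travel between -0.02 and 0.02 m/s), for 0.2 s.
3. the larger key is pressed down with the lever still in the third click (value of joint read_key above 0.0045 m and value of joint filter_travel between 0.05 and 0.058 m), for 0.05 s.
At the end, for the whole second after the job is handed in: The lever rests within 4 mm of the third click (54 mm from home) and both keys are up (value of joint filter_travel between 0.05 and 0.058 m and value of joint each of read_key, zero_key below 0.0015 m and velocity of joint filter_travel between -0.01 and 0.01 m/s); the robot touches nothing.
It fails at once if the lever jumped past the third click (value of joint filter_travel above 0.063 m).
It fails at once if the lever was pinched: held between the fingers, one on each side of it, instead of pushed (contact force between the fingers and filter_lever above 1 N and y of the grasp point in the frame of filter_lever between -0.009 and 0.009 m and x of the grasp point in the frame of filter_lever between -0.03 and 0.03 m and z of the grasp point in the frame of filter_lever below 0.04 m).
It fails at once if the larger key was pressed while the lever was not in the third click (value of joint read_key above 0.003 m and not (value of joint filter_travel between 0.05 and 0.058 m)).
It fails at once if the smaller key was pressed (value of joint zero_key above 0.003 m).
It fails at once if something standing around was moved by more than 15 mm, lifted or tipped (distance of any of vial_a, vial_b, beaker, reagent, dish, weight, spatula from where it was at the start of the episode above 0.015 m or angle between any of vial_a, vial_b, beaker, reagent, dish, weight's own z axis and vertical above 0.3 rad).
It also fails if it takes over 67 s, if anything falls off the work surface, if the arm or the gripper's body presses on something with over 40 N, if the wrist force passes 120 N, or if a joint passes its speed limit or range.

## Working session

There is one attempt and no reset: what is moved stays moved. The work goes in short steps, Python scripts to look and compute and a tool call to move; the robot and the scene stay as the last step left them, time stands still between calls to the robot, and variables do not carry over. Pictures are saved under pics/ and viewed, and the job is handed in when it is done.

Besides the shell and the picture viewer there is one more tool, called after "Emit:" in YAML: its name, and indented under it one key for each argument. apply_moves: Moves the arm, as the interface text tells. Its arguments: {"type":"object","properties":{"motion":{"type":"string"}},"required":["motion"]}

```bash
ls; mkdir -p pics
python3 - <<'E'
from rig import bot
import cv2
s=bot.read_state();print(s['time_s'],s['position'],s['tcp_rot'],s['opening'],s['force'],bot.pinch_z)
for c in ['scene','side']:
    im=bot.capture(c);cv2.imwrite(f'pics/{c}0.png',im[:,:,::-1])
for c,n in [('scene','filter_lever'),('side','filter_lever'),('scene','read_key_top'),('scene','photometer'),('side','photometer')]:
    print(c,n,[(r['p'],r['point']) for r in bot.find_in(n,c)][:3])
print(bot.read_state()['time_s'])
E
```

```text
pics
0.0 [0.20788932 0.58857291 0.189264  ] [[-9.42819720e-01  3.33301461e-01 -1.05448679e-03]
 [ 3.33302925e-01  9.42817926e-01 -1.87593821e-03]
 [ 3.68936096e-04 -2.12013507e-03 -9.99997684e-01]] 1.0009877961315565 [-0.41041084  0.87974752 -0.37233244] 0.0187
scene filter_lever [(0.45, [0.6595, 0.083, 0.0465])]
side filter_lever [(0.67, [0.5668, -0.0847, 0.1077])]
scene read_key_top [(0.48, [0.4856, -0.1175, 0.1118]), (0.33, [0.3561, 0.3721, 0.008])]
scene photometer [(0.89, [0.5803, -0.0794, 0.0916])]
side photometer [(0.82, [0.5342, -0.1736, 0.0926])]
0.35
```

View pics/scene0.png

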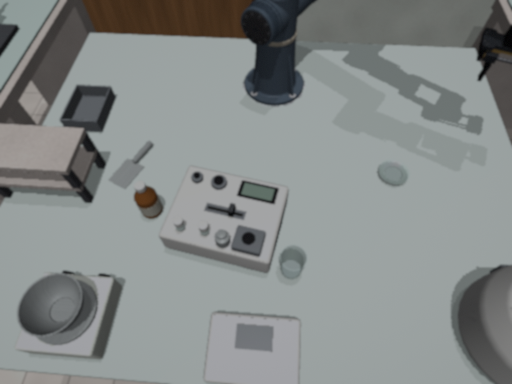

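View pics/side0.png

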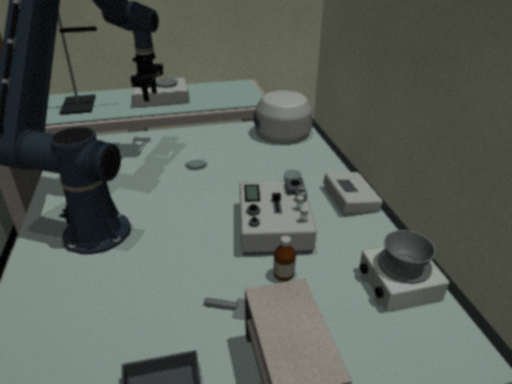

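Scene: photometer at roughly pixels (162–287, 168–270), the keys at (197,177) and (219,182), the lever at about (232,210). I'll enlarge both views to fit its pose.

Run:
```python
import cv2
im=cv2.imread('pics/scene0.png')[160:280,155:295];cv2.imwrite('pics/sc1.png',cv2.resize(im,None,fx=5,fy=5,interpolation=cv2.INTER_CUBIC)[:600])
im=cv2.imread('pics/side0.png')[160:260,225:325];cv2.imwrite('pics/si1.png',cv2.resize(im,None,fx=6,fy=6,interpolation=cv2.INTER_CUBIC))
```

```text
(no output)
```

View pics/sc1.png

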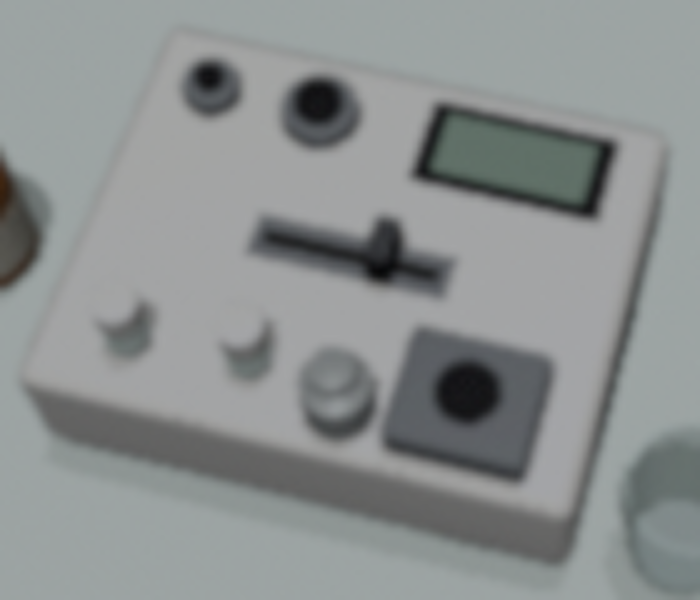

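View pics/si1.png

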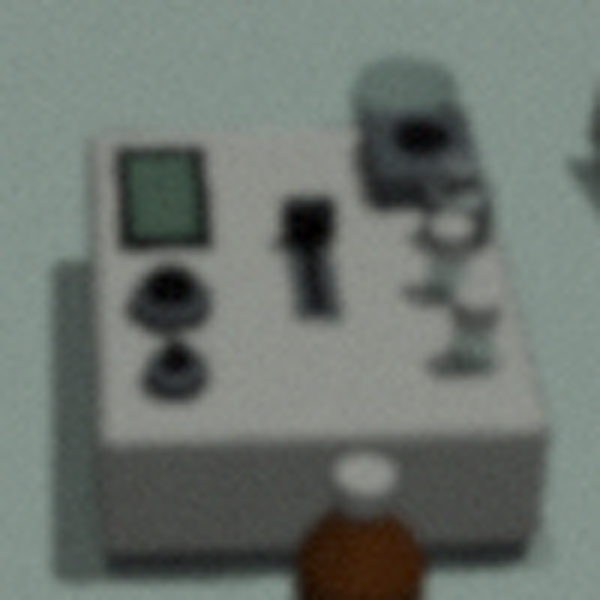

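```bash
cat > h.py <<'E'
import numpy as np,cv2
from rig import bot
def proj(c,P,cal=None):
    k=cal or bot.get_calibration(c)
    K=np.array([[k['fx'],0,k['cx']],[0,k['fy'],k['cy']],[0,0,1]],float)
    return cv2.projectPoints(np.array(P,float).reshape(-1,1,3),np.array(k['rvec'],float),np.array(k['tvec'],float),K,np.array(k['D'],float))[0].reshape(-1,2)
def w(q,P):
    P=np.atleast_2d(np.array(P,float));c,s=np.cos(q[2]),np.sin(q[2])
    return np.c_[q[0]+c*P[:,0]-s*P[:,1],q[1]+s*P[:,0]+c*P[:,1],P[:,2]]
E
cat > fit.py <<'E'
from h import *
from scipy.optimize import least_squares
un=lambda p,f,o:(np.array(p,float)+.5)/f-.5+np.array(o)
C=[[-.11,-.14,.09],[-.11,.14,.09],[.11,-.14,.09],[.11,.14,.09]]
sc=un([(172,30),(665,135),(25,380),(572,520)],5,(155,160))
si=un([(103,440),(92,137),(545,432)],6,(225,160))
def r(q,which):
    o=[]
    if 'a' in which:o.append((proj('scene',w(q,C))-sc).ravel())
    if 'b' in which:o.append((proj('side',w(q,C[:3]))-si).ravel())
    return np.concatenate(o)
for wh in ['a','b','ab']:
    f=least_squares(r,[.58,-.08,0],args=(wh,));print(wh,f.x,np.degrees(f.x[2]),f.fun.round(1))
q=f.x
for t in [.018,.036,.045,.054,.063]:
    for c,fc,o in [('scene',5,(155,160)),('side',6,(225,160))]:
        p=proj(c,w(q,[[.005,-.036+t,.117],[.005,-.036+t,.09]]));print(t,c,((p-np.array(o)+.5)*fc-.5).round().tolist())
# overlay keys
for n,P in [('read',[-.07,-.04,.1]),('slot',[.005,-.036,.09])]:
    print(n,((proj('scene',w(q,P))-[155,160]+.5)*5).round(),((proj('side',w(q,P))-[225,160]+.5)*6).round(),w(q,P))
E
python3 fit.py
```

```text
a [ 0.56300638 -0.09439689 -0.17750303] -10.170174322012139 [-0.5 -1.4  2.2 -1.  -2.8  0.7  1.1  0.5]
b [ 0.56179618 -0.09722294 -0.19116456] -10.952922487763315 [-1.4  0.3 -0.3 -1.   1.6 -0. ]
ab [ 0.56246737 -0.09475648 -0.1811641 ] -10.37993840777484 [-0.4 -1.7  2.2 -0.9 -3.   0.3  0.8  0.5 -0.8 -0.  -0.6 -1.2  2.  -0.8]
0.018 scene [[313.0, 225.0], [319.0, 251.0]]
0.018 side [[317.0, 242.0], [315.0, 285.0]]
0.036 scene [[348.0, 233.0], [353.0, 259.0]]
0.036 side [[314.0, 223.0], [312.0, 266.0]]
0.045 scene [[366.0, 237.0], [370.0, 263.0]]
0.045 side [[312.0, 213.0], [311.0, 256.0]]
0.054 scene [[384.0, 241.0], [387.0, 267.0]]
0.054 side [[311.0, 204.0], [309.0, 246.0]]
0.063 scene [[402.0, 245.0], [405.0, 271.0]]
0.063 side [[309.0, 194.0], [308.0, 237.0]]
read [[321. 110.]] [[173. 299.]] [[ 0.48640595 -0.12148963  0.1       ]]
slot [[285. 244.]] [[319. 306.]] [[ 0.56089925 -0.1310682   0.09      ]]
```

Emit:
apply_moves:
  motion: "-0.02 -0.017 0 0 0 0 0;-0.06 -0.05 0 0 0 0 0;-0.105 -0.09 0 0 0 0 0;-0.15 -0.127 0 0 0 0 0;-0.195 -0.165 0 0 0 0 0;-0.24 -0.203 0 0 0 0 0;-0.285 -0.241 0 0 0 0 0;-0.33 -0.28 0 0 0 0 0"

```text
time_s: 1.35
position: [0.4272, 0.2137, 0.1906]
tcp_rot: [[-0.943, 0.333, 0.001], [0.333, 0.943, 0.0], [-0.001, 0.001, -1.0]]
force: [0.4, 1.6, 0.4]
opening: 0.169
```

Emit:
apply_moves:
  motion: "-0.045 -0.04 0 0 0 -1 0;-0.09 -0.08 0 0 0 -3 0;-0.135 -0.12 0 0 0 -5 0;-0.175 -0.15 0 0 0 -7 0;-0.21 -0.18 0 0 0 -8.5 0;-0.229 -0.193 0 0 0 -9.1 0;-0.229 -0.193 0 0 0 -9.1 0;-0.229 -0.193 0 0 0 -9.1 0"

```text
time_s: 2.35
position: [0.5763, -0.0413, 0.19]
tcp_rot: [[-0.984, 0.179, -0.002], [0.179, 0.984, 0.001], [0.002, 0.001, -1.0]]
force: [-0.5, -0.3, 0.3]
opening: 0.002
```

Run:
```python
from h import *
s=bot.read_state();cal=bot.get_calibration('wrist')
im=bot.capture('wrist');cv2.imwrite('pics/w1.png',im[:,:,::-1])
import json;json.dump({k:np.array(v).tolist() for k,v in cal.items()},open('w1.json','w'))
print(s['time_s'],s['position'],s['tcp_rot'].round(3).tolist() if hasattr(s['tcp_rot'],'round') else s['tcp_rot'],s['opening'],s['force'])
R=cv2.Rodrigues(np.array(cal['rvec'],float))[0];print('cam',-R.T@np.array(cal['tvec']),R[2])
im=bot.capture('scene');cv2.imwrite('pics/s2.png',im[:,:,::-1])
```

```text
2.35 [ 0.57631482 -0.04134888  0.18996261] [[-0.984, 0.179, -0.002], [0.179, 0.984, 0.001], [0.002, 0.001, -1.0]] 0.0022578325167067915 [-0.47090201 -0.30193497  0.31001864]
cam [ 0.50603746 -0.03035039  0.38602855] [ 0.2545491  -0.04582631 -0.96597345]
```

View pics/w1.png

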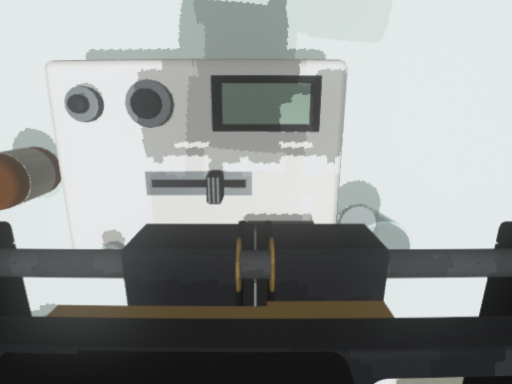

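```bash
cat > crop.py <<'E'
import cv2,sys
n,x0,y0,x1,y1,f,o=sys.argv[1],*map(int,sys.argv[2:7]),sys.argv[7]
cv2.imwrite(o,cv2.resize(cv2.imread(n)[y0:y1,x0:x1],None,fx=f,fy=f,interpolation=cv2.INTER_CUBIC))
E
python3 crop.py pics/w1.png 130 160 270 240 5 pics/w1c.png
cat > fit2.py <<'E'
from h import *
import json
from scipy.optimize import least_squares
cal=json.load(open('w1.json'))
# panel edges, rings
F=[([-.11,-.14,.09],(47,61)),([-.11,.14,.09],(346,59)),([-.07,-.04,.093],(150,104)),([-.07,-.1,.093],(84,104))]
P=[f[0] for f in F];I=np.array([f[1] for f in F],float)
f=least_squares(lambda q:(proj('wrist',w(q,P),cal)-I).ravel(),[.562,-.095,-.18],loss='soft_l1')
print(f.x,np.degrees(f.x[2]),(proj('wrist',w(f.x,P),cal)-I).round(1).tolist())
q=f.x
print('slot',proj('wrist',w(q,[[.005,-.036,.09],[.005,.038,.09]]),cal).round(1).tolist())
for t in [.036,.045,.05,.054]:
    T=[[.005+a,-.036+t+b,.117] for a in(-.014,.014) for b in(-.007,.007)]
    print(t,proj('wrist',w(q,T),cal).round().tolist(),proj('wrist',w(q,[[.005-.014,-.036+t,.09]]),cal).round().tolist())
E
python3 fit2.py
```

```text
[ 0.56021634 -0.0978632  -0.18295694] -10.482660341164873 [[-8.9, -1.1], [1.9, -0.2], [-0.7, 0.5], [0.9, 0.9]]
slot [[160.6, 183.3], [235.6, 183.5]]
0.036 [[183.0, 175.0], [199.0, 175.0], [185.0, 205.0], [200.0, 205.0]] [[196.0, 169.0]]
0.045 [[193.0, 175.0], [209.0, 175.0], [195.0, 205.0], [210.0, 205.0]] [[206.0, 169.0]]
0.05 [[199.0, 175.0], [214.0, 175.0], [200.0, 205.0], [215.0, 205.0]] [[211.0, 169.0]]
0.054 [[203.0, 175.0], [219.0, 175.0], [204.0, 205.0], [220.0, 205.0]] [[215.0, 169.0]]
```

View pics/w1c.png

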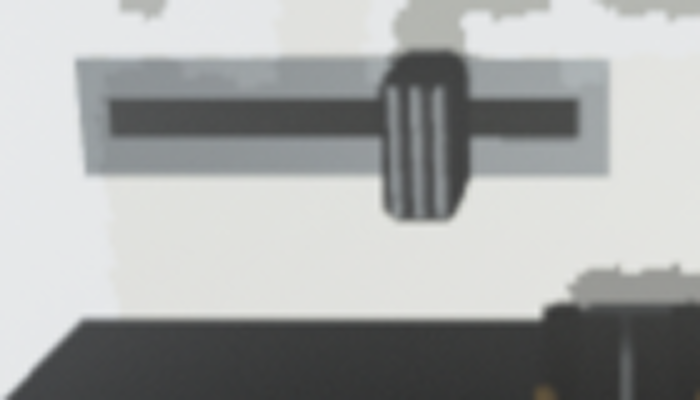

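Wrist view: lever top at about (213,190), in a slot running from 152 to 246 px. The lever is near click 3. The fingers are about 18 mm beyond it on the +y side, so I'll descend there.

Emit:
apply_moves:
  motion: "0 0 0.01 0 0 0 0;0 0 0.025 0 0 0 0;0 0 0.04 0 0 0 0;0 0 0.055 0 0 0 0;0 0 0.07 0 0 0 0;0 0 0.082 0 0 0 0;0 0 0.09 0 0 0 0;0 0 0.09 0 0 0 0"

```text
time_s: 3.45
position: [0.5773, -0.043, 0.0996]
tcp_rot: [[-0.984, 0.18, -0.001], [0.18, 0.984, 0.0], [0.001, 0.0, -1.0]]
force: [0.3, -0.4, 0.3]
opening: 0.007
```

Run:
```python
from h import *
s=bot.read_state();print(s['time_s'],s['position'],s['force'])
im=bot.capture('wrist');cv2.imwrite('pics/w2.png',im[:,:,::-1])
im=bot.capture('side');cv2.imwrite('pics/si2.png',cv2.resize(im[150:270,215:335,::-1],None,fx=5,fy=5,interpolation=cv2.INTER_CUBIC))
```

```text
3.45 [ 0.57732371 -0.04297006  0.09960673] [ 0.3235434  -0.37139035  0.34934234]
```

View pics/w2.png

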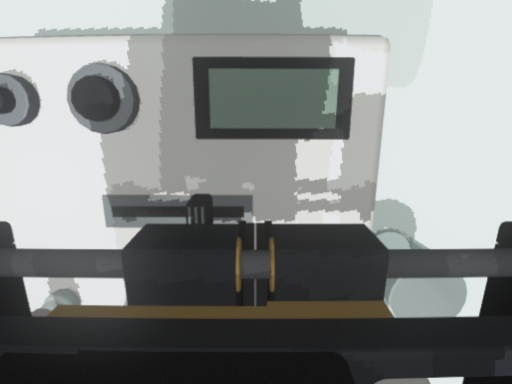

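View pics/si2.png

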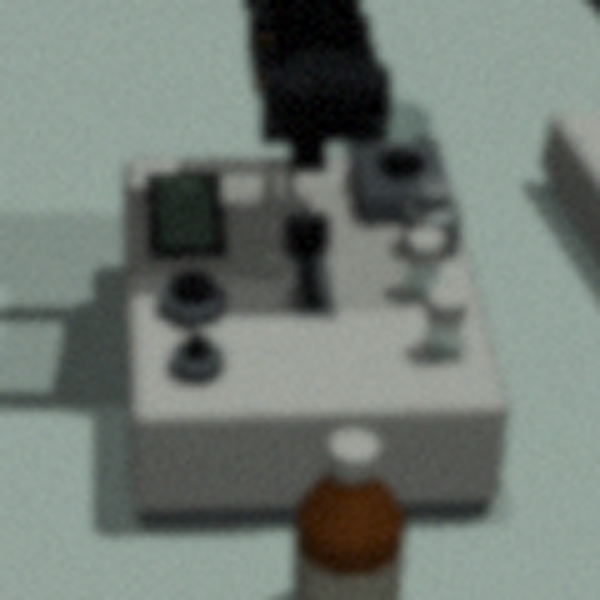

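The side view shows the finger column at (307,155), in line with the lever at (305,235). I'll push toward home.

Emit:
apply_moves:
  motion: "0 -0.003 0 0 0 0 0;0 -0.006 0 0 0 0 0;0 -0.009 0 0 0 0 0;0 -0.012 0 0 0 0 0;0 -0.015 0 0 0 0 0;0 -0.018 0 0 0 0 0;0 -0.021 0 0 0 0 0;0 -0.024 0 0 0 0 0"

```text
time_s: 4.55
position: [0.5733, -0.0668, 0.1002]
tcp_rot: [[-0.984, 0.18, -0.0], [0.18, 0.984, 0.0], [0.0, 0.0, -1.0]]
force: [-0.0, 0.2, 0.1]
opening: 0.006
```

Emit:
apply_moves:
  motion: "0 -0.003 0 0 0 0 0;0 -0.006 0 0 0 0 0;0 -0.009 0 0 0 0 0;0 -0.012 0 0 0 0 0;0 -0.015 0 0 0 0 0;0 -0.018 0 0 0 0 0;0 -0.021 0 0 0 0 0;0 -0.024 0 0 0 0 0"

```text
time_s: 5.55
position: [0.569, -0.0904, 0.1003]
tcp_rot: [[-0.984, 0.18, 0.0], [0.18, 0.984, -0.0], [-0.0, 0.0, -1.0]]
force: [-0.4, -1.1, 0.0]
opening: 0.008
```

Emit:
apply_moves:
  motion: "0 -0.002 0 0 0 0 0;0 -0.004 0 0 0 0 0;0 -0.006 0 0 0 0 0;0 -0.008 0 0 0 0 0;0 -0.010 0 0 0 0 0;0 -0.012 0 0 0 0 0;0 -0.014 0 0 0 0 0;0 -0.014 0 0 0 0 0"

```text
time_s: 6.55
position: [0.5665, -0.1042, 0.1003]
tcp_rot: [[-0.984, 0.18, 0.0], [0.18, 0.984, -0.0], [-0.0, -0.0, -1.0]]
force: [-0.1, -0.0, -0.3]
opening: 0.007
```

Run:
```python
from h import *
s=bot.read_state();print(s['time_s'],s['position'],s['force'])
im=bot.capture('wrist');cv2.imwrite('pics/w3.png',im[:,:,::-1])
im=bot.capture('side');cv2.imwrite('pics/si3.png',cv2.resize(im[150:270,215:335,::-1],None,fx=5,fy=5,interpolation=cv2.INTER_CUBIC))
```

```text
6.55 [ 0.56649701 -0.104177    0.10025379] [-0.07282485 -0.01864977 -0.29609145]
```

View pics/w3.png

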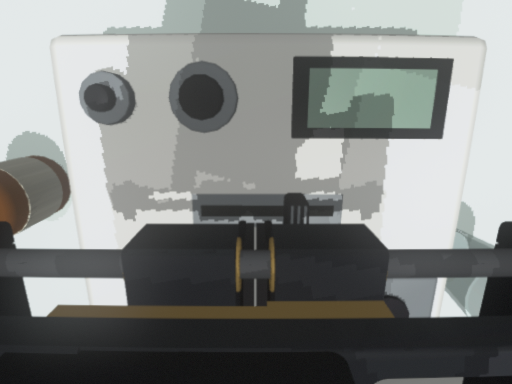

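View pics/si3.png

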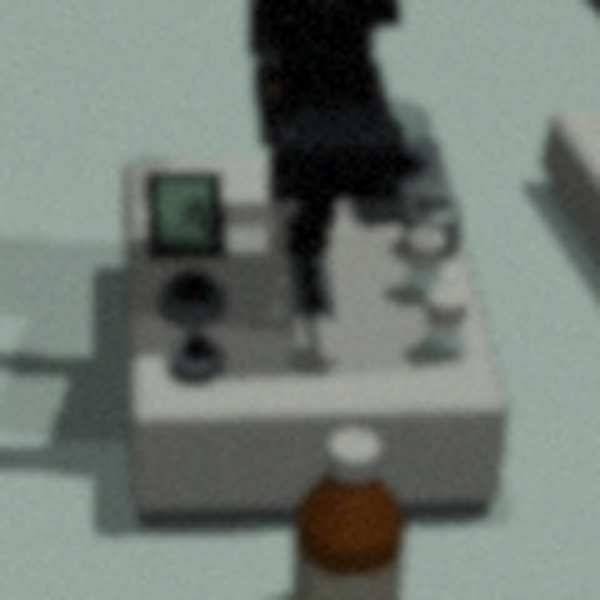

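```bash
python3 - <<'E'
from h import *
s=bot.read_state();p=np.array(s['position']);R=np.array(s['tcp_rot'])
for c in ['wrist','side','scene']:
    print(c,proj(c,[p,p-R[:,2]*.0187,p-R[:,2]*.07]).round(1).tolist())
q=[.5602,-.0979,-.183]
for t in [0,.018,.036,.054]: print(t,proj('wrist',w(q,[[.005-.014,-.036+t,.117],[.005,-.036+t,.117]])).round().tolist(), ((proj('side',w(q,[[.005,-.036+t,.117]]))-[215,150]+.5)*5).round())
print(((proj('side',[p])-[215,150]+.5)*5).round())
im=bot.capture('scene');cv2.imwrite('pics/s3.png',cv2.resize(im[150:280,155:295,::-1],None,fx=4,fy=4,interpolation=cv2.INTER_CUBIC))
E
python3 crop.py pics/w3.png 180 170 350 250 4 pics/w3c.png
python3 crop.py pics/w2.png 90 170 260 250 4 pics/w2c.png
```

```text
wrist [[257.3, 218.8], [257.5, 229.3], [258.5, 271.8]]
side [[277.2, 202.7], [277.4, 197.7], [277.9, 183.7]]
scene [[221.5, 209.0], [220.8, 205.3], [218.7, 194.4]]
0 [[206.0, 203.0], [207.0, 225.0]] [[315. 273.]]
0.018 [[236.0, 203.0], [236.0, 225.0]] [[312. 256.]]
0.036 [[266.0, 203.0], [265.0, 225.0]] [[310. 239.]]
0.054 [[295.0, 203.0], [295.0, 225.0]] [[307. 223.]]
[[313. 266.]]
```

View pics/s3.png

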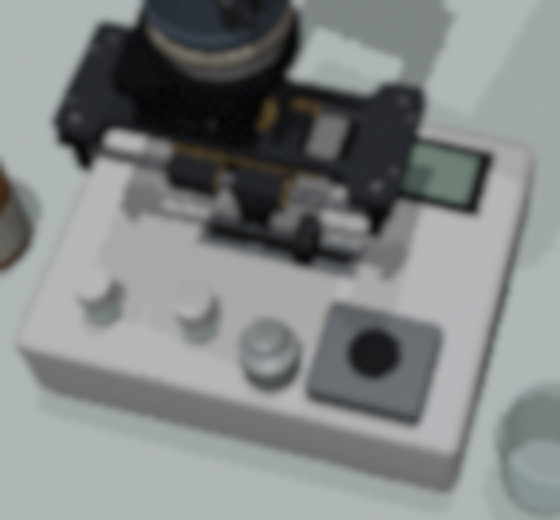

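View pics/w3c.png

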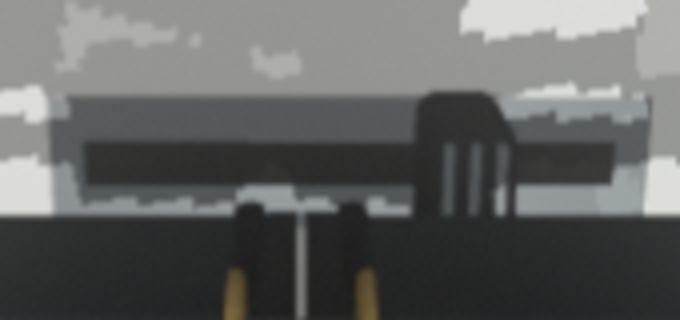

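View pics/w2c.png

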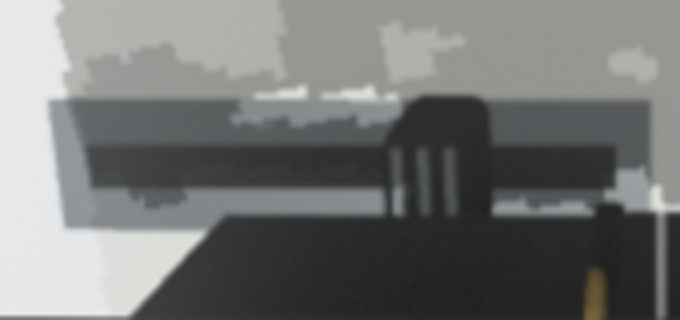

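```bash
python3 - <<'E'
from h import *
for p in ([.5773,-.043,.0996],[.5665,-.1042,.1003]):
  for z in (0,.02,.04,.07,.1):
    x=np.array(p)+[0,0,z]
    print(z,((proj('side',[x])-[215,150]+.5)*5).round(),((proj('scene',[x])-[155,150]+.5)*4).round(),proj('wrist',[x]).round())
im=bot.capture('side');cv2.imwrite('pics/si4.png',cv2.resize(im[180:220,255:310,::-1],None,fx=12,fy=12,interpolation=cv2.INTER_CUBIC))
E
python3 crop.py pics/s3.png 150 80 450 330 2 pics/s3c.png
```

```text
0 [[304. 212.]] [[365. 260.]] [[349. 218.]]
0.02 [[305. 186.]] [[364. 245.]] [[358. 229.]]
0.04 [[306. 160.]] [[362. 229.]] [[370. 243.]]
0.07 [[307. 119.]] [[361. 203.]] [[393. 270.]]
0.1 [[309.  78.]] [[359. 176.]] [[428. 311.]]
0 [[313. 266.]] [[268. 238.]] [[257. 219.]]
0.02 [[315. 239.]] [[265. 222.]] [[257. 230.]]
0.04 [[316. 212.]] [[262. 206.]] [[257. 244.]]
0.07 [[317. 171.]] [[257. 180.]] [[258. 272.]]
0.1 [[319. 128.]] [[251. 152.]] [[259. 314.]]
```

View pics/si4.png

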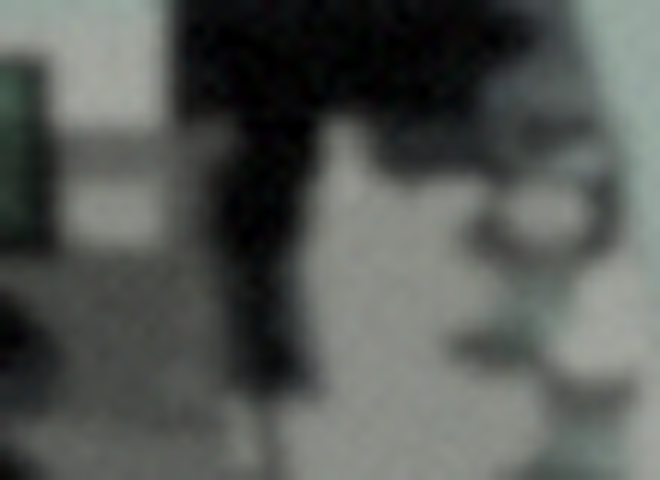

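View pics/s3c.png

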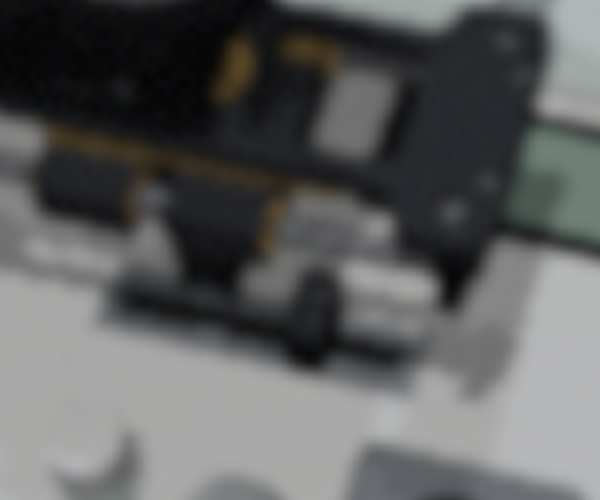

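Run:
```python
from h import *
im=cv2.imread('pics/si2.png')[60:300,200:440]
cv2.imwrite('pics/si2z.png',cv2.resize(np.clip(im.astype(float)*2.5,0,255).astype(np.uint8),None,fx=2.5,fy=2.5,interpolation=cv2.INTER_CUBIC))
im=cv2.imread('pics/s3.png')[80:330,150:450]
cv2.imwrite('pics/s3z.png',cv2.resize(np.clip(im.astype(float)*2.5,0,255).astype(np.uint8),None,fx=2,fy=2,interpolation=cv2.INTER_CUBIC))
```

```text
(no output)
```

View pics/si2z.png

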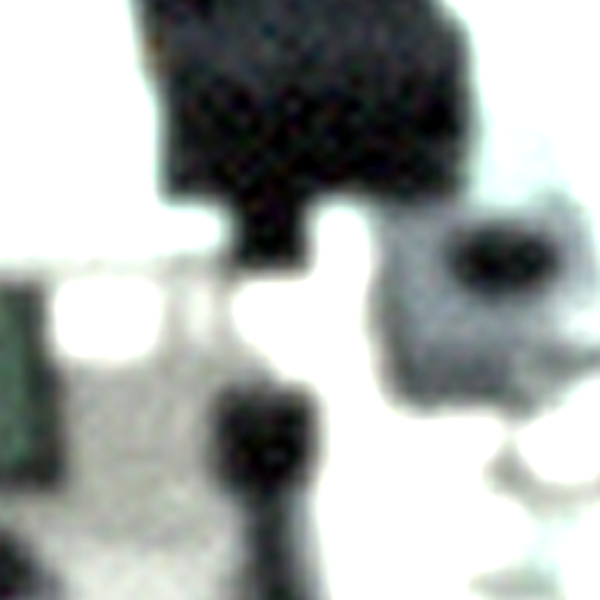

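View pics/s3z.png

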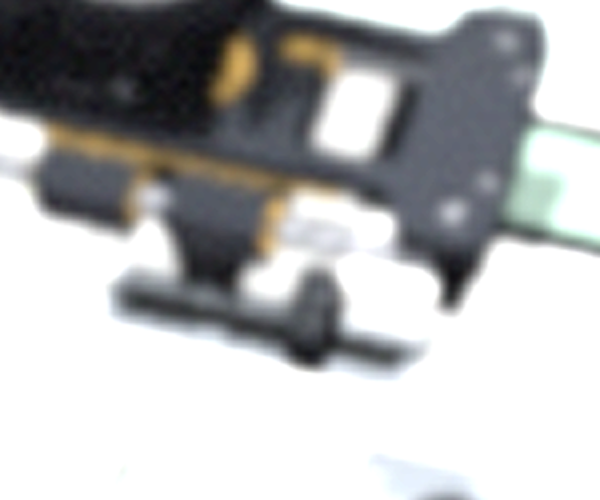

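```bash
python3 - <<'E'
from h import *
s=bot.read_state();print(s['joint_positions'],s['position'],s['force'],s['moment'])
p=np.array([.2079,.5886,.1893]);ty=np.array([.333,.943,0])
for c in('side','scene'): print(c,[proj(c,[p+k*ty+[0,0,z]]).round(1).tolist() for z in(0,.07) for k in(-.05,.05)])
E
python3 crop.py pics/side0.png 90 0 210 110 5 pics/si0z.png
python3 crop.py pics/scene0.png 412 0 512 100 6 pics/sc0z.png
```

```text
[-2.15088176e+01  3.32526975e+01  9.39957454e+01  2.59470112e-03
  5.27539594e+01 -1.01143046e+02] [ 0.56649026 -0.10392557  0.10024819] [-0.27354029  0.1212115   0.01132228] [ 0.05720546 -0.0641678   0.0147958 ]
side [[[147.2, 108.9]], [[154.8, 100.1]], [[144.9, 92.5]], [[152.8, 84.4]]]
scene [[[472.3, 87.0]], [[511.9, 97.5]], [[486.5, 65.7]], [[529.2, 76.3]]]
```

View pics/si0z.png

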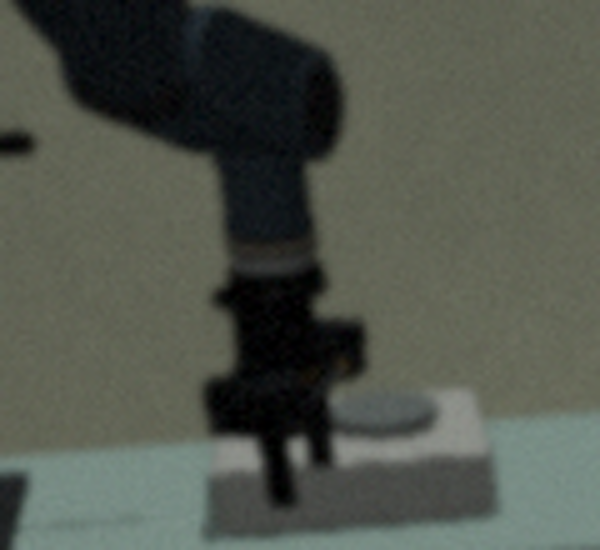

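View pics/sc0z.png

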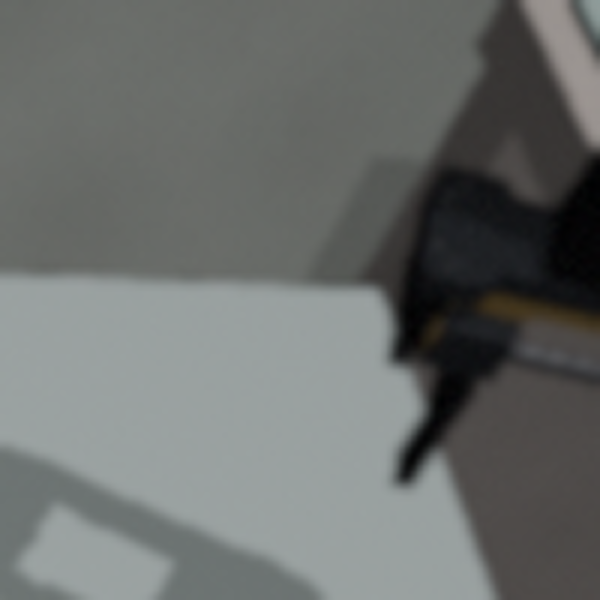

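The fingers passed over the lever. In all views the real fingertips end about 33 mm above the reported TCP. The lever hasn't moved and is still at click 3. I'll go back over to the +y side and descend further, checking as I go.

Emit:
apply_moves:
  motion: "0 0.008 0 0 0 0 0;0 0.018 0 0 0 0 0;0 0.028 0 0 0 0 0;0 0.038 0 0 0 0 0;0 0.048 0 0 0 0 0;0 0.056 0 0 0 0 0;0 0.062 0 0 0 0 0;0 0.062 0 0 0 0 0"

```text
time_s: 7.75
position: [0.5777, -0.0426, 0.1002]
tcp_rot: [[-0.984, 0.179, -0.0], [0.179, 0.984, -0.0], [0.0, -0.0, -1.0]]
force: [0.6, -0.5, 0.4]
opening: 0.002
```

Emit:
apply_moves:
  motion: "0 0 0.004 0 0 0 0;0 0 0.008 0 0 0 0;0 0 0.012 0 0 0 0;0 0 0.016 0 0 0 0;0 0 0.020 0 0 0 0;0 0 0.023 0 0 0 0;0 0 0.025 0 0 0 0;0 0 0.025 0 0 0 0"

```text
time_s: 8.75
position: [0.5776, -0.043, 0.0751]
tcp_rot: [[-0.984, 0.18, -0.0], [0.18, 0.984, 0.0], [0.0, 0.0, -1.0]]
force: [-0.7, 0.6, 0.2]
opening: 0.001
```

```bash
cat > look.py <<'E'
from h import *
import sys
t=sys.argv[1]
s=bot.read_state();p=np.array(s['position']);print(s['time_s'],p,np.array(s['force']).round(2))
q=[.5602,-.0979,-.183];d=p[:2]-q[:2];print('local',d[0]*np.cos(q[2])+d[1]*np.sin(q[2]),-d[0]*np.sin(q[2])+d[1]*np.cos(q[2]))
im=bot.capture('wrist');cv2.imwrite(f'pics/w{t}.png',im[:,:,::-1])
im=bot.capture('side')[160:260,230:330,::-1];im=cv2.resize(np.clip(im*1.8,0,255).astype(np.uint8),None,fx=6,fy=6,interpolation=cv2.INTER_CUBIC)
cv2.imwrite(f'pics/side{t}.png',im)
for z in(0,.03,.035):print(z,((proj('side',[p+[0,0,z]])-[230,160]+.5)*6).round())
E
python3 look.py 5
```

```text
8.75 [ 0.57758486 -0.04297294  0.07511715] [-0.66  0.58  0.24]
local 0.007098932052890196 0.05717360240057591
0 [[274. 232.]]
0.03 [[276. 186.]]
0.035 [[276. 178.]]
```

View pics/side5.png

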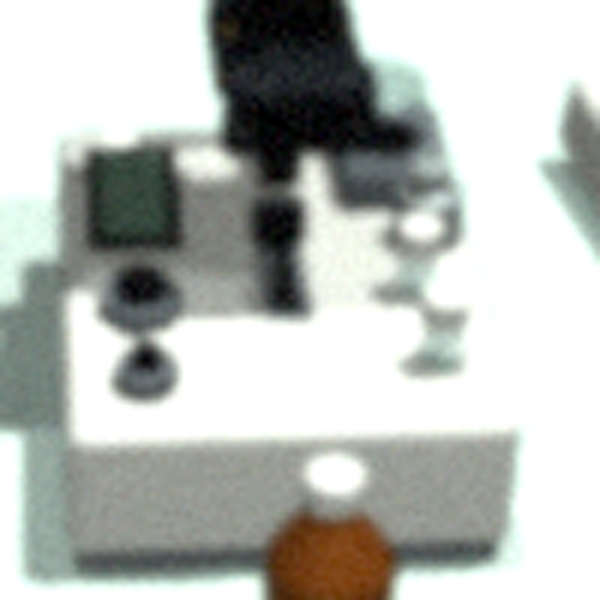

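View pics/w5.png

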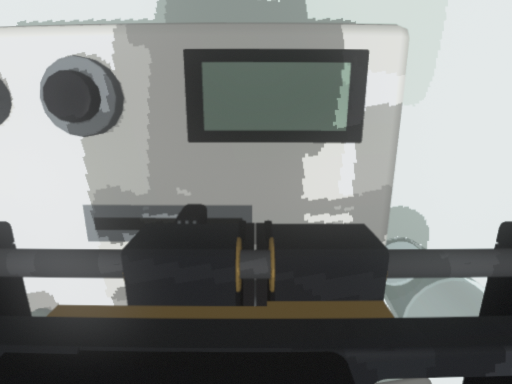

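Reported z is 0.075 with no contact on the 0.090 panel, which confirms the offset. The tip shows at row 182 in the side crop, about z 0.107.

Emit:
apply_moves:
  motion: "0 0 0.002 0 0 0 0;0 0 0.004 0 0 0 0;0 0 0.006 0 0 0 0;0 0 0.008 0 0 0 0;0 0 0.008 0 0 0 0;0 -0.004 0.008 0 0 0 0;0 -0.008 0.008 0 0 0 0;0 -0.010 0.008 0 0 0 0"

```text
time_s: 9.85
position: [0.5759, -0.0533, 0.0673]
tcp_rot: [[-0.984, 0.18, 0.0], [0.18, 0.984, -0.0], [-0.0, -0.0, -1.0]]
force: [-0.4, -0.3, -0.8]
opening: 0.0
```

Emit:
apply_moves:
  motion: "0 -0.001 0 0 0 0 0;0 -0.002 0 0 0 0 0;0 -0.003 0 0 0 0 0;0 -0.004 0 0 0 0 0;0 -0.005 0 0 0 0 0;0 -0.006 0 0 0 0 0;0 -0.007 0 0 0 0 0;0 -0.008 0 0 0 0 0"

```text
time_s: 10.85
position: [0.5744, -0.0608, 0.0672]
tcp_rot: [[-0.984, 0.18, -0.0], [0.18, 0.984, 0.0], [0.0, 0.0, -1.0]]
force: [0.1, -0.0, -0.5]
opening: 0.002
```

Emit:
apply_moves:
  motion: "0 -0.001 0 0 0 0 0;0 -0.002 0 0 0 0 0;0 -0.003 0 0 0 0 0;0 -0.004 0 0 0 0 0;0 -0.005 0 0 0 0 0;0 -0.006 0 0 0 0 0;0 -0.007 0 0 0 0 0;0 -0.008 0 0 0 0 0"

```text
time_s: 11.85
position: [0.5732, -0.0675, 0.0673]
tcp_rot: [[-0.984, 0.18, 0.0], [0.18, 0.984, 0.001], [-0.0, 0.001, -1.0]]
force: [0.6, 3.3, -0.5]
opening: 0.005
```

```bash
python3 look.py 6
```

```text
11.85 [ 0.57317701 -0.06749874  0.06730573] [ 0.64  3.33 -0.47]
local 0.007227894513250445 0.03225518986811719
0 [[278. 270.]]
0.03 [[279. 224.]]
0.035 [[280. 216.]]
```

View pics/w6.png

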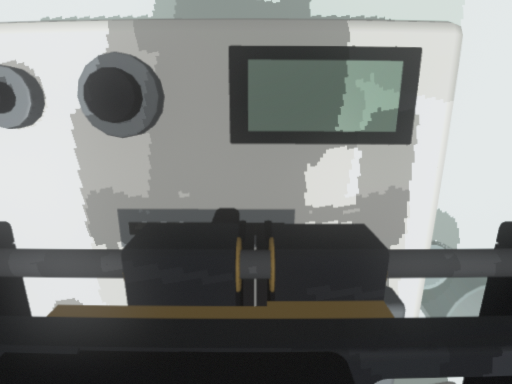

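View pics/side6.png

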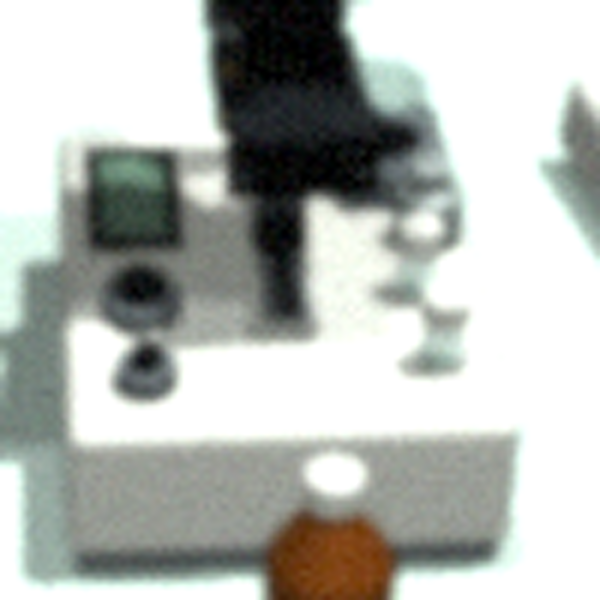

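Contact: +3.3 N in +y. I'll carry on toward home.

Emit:
apply_moves:
  motion: "0 -0.0025 0 0 0 0 0;0 -0.005 0 0 0 0 0;0 -0.0075 0 0 0 0 0;0 -0.01 0 0 0 0 0;0 -0.0125 0 0 0 0 0;0 -0.015 0 0 0 0 0;0 -0.0175 0 0 0 0 0;0 -0.02 0 0 0 0 0"

```text
time_s: 12.95
position: [0.5695, -0.0874, 0.0672]
tcp_rot: [[-0.984, 0.18, 0.0], [0.18, 0.984, 0.001], [-0.0, 0.001, -1.0]]
force: [1.0, 2.2, -0.1]
opening: 0.007
```

Emit:
apply_moves:
  motion: "0 -0.0025 0 0 0 0 0;0 -0.005 0 0 0 0 0;0 -0.0075 0 0 0 0 0;0 -0.01 0 0 0 0 0;0 -0.0125 0 0 0 0 0;0 -0.015 0 0 0 0 0;0 -0.0175 0 0 0 0 0;0 -0.02 0 0 0 0 0"

```text
time_s: 13.95
position: [0.5657, -0.1081, 0.0673]
tcp_rot: [[-0.984, 0.179, -0.0], [0.179, 0.984, -0.0], [0.0, -0.0, -1.0]]
force: [0.4, 1.2, 0.1]
opening: 0.006
```

Emit:
apply_moves:
  motion: "0 -0.001 0 0 0 0 0;0 -0.002 0 0 0 0 0;0 -0.003 0 0 0 0 0;0 -0.004 0 0 0 0 0;0 -0.005 0 0 0 0 0;0 -0.006 0 0 0 0 0;0 -0.007 0 0 0 0 0;0 -0.008 0 0 0 0 0"

```text
time_s: 14.95
position: [0.5644, -0.1154, 0.0673]
tcp_rot: [[-0.984, 0.18, 0.0], [0.18, 0.984, 0.001], [-0.0, 0.001, -1.0]]
force: [0.4, 3.0, 0.5]
opening: 0.002
```

```bash
python3 look.py 7
```

```text
14.95 [ 0.56440273 -0.11544851  0.06725145] [0.4  2.97 0.46]
local 0.007326033154690156 -0.016490673980105966
0 [[286. 324.]]
0.03 [[288. 277.]]
0.035 [[288. 269.]]
```

View pics/w7.png

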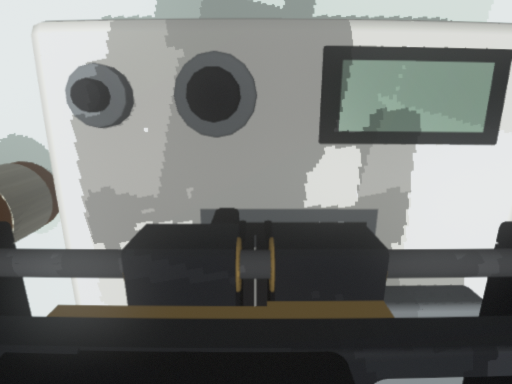

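Emit:
apply_moves:
  motion: "0 -0.001 0 0 0 0 0;0 -0.002 0 0 0 0 0;0 -0.003 0 0 0 0 0;0 -0.004 0 0 0 0 0;0 -0.005 0 0 0 0 0;0 -0.006 0 0 0 0 0;0 -0.007 0 0 0 0 0;0 -0.007 0 0 0 0 0"

```text
time_s: 16.05
position: [0.5644, -0.1155, 0.0674]
tcp_rot: [[-0.983, 0.183, 0.003], [0.183, 0.983, 0.011], [-0.001, 0.011, -1.0]]
force: [7.1, 20.5, 2.9]
opening: 0.0
```

```bash
python3 look.py 8
```

```text
16.05 [ 0.56438374 -0.11545428  0.06738903] [ 7.13 20.47  2.91]
local 0.0073084098187089185 -0.01649980358776257
0 [[286. 324.]]
0.03 [[288. 277.]]
0.035 [[288. 269.]]
```

View pics/w8.png

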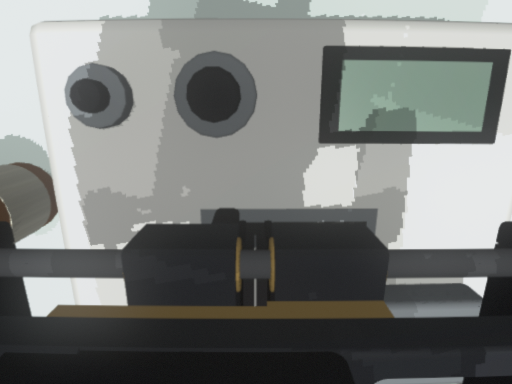

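Hard stop: 20 N with no further motion, so the lever is home. Next: back off, lift, cross over the lever and come down on its -y side.

Emit:
apply_moves:
  motion: "0 0.004 0 0 0 0 0;0 0.008 0 0 0 0 0;0 0.011 0 0 0 0 0;0 0.011 -0.01 0 0 0 0;0 0.011 -0.02 0 0 0 0;0 0.011 -0.03 0 0 0 0;0 0.011 -0.04 0 0 0 0;0 0.011 -0.04 0 0 0 0"

```text
time_s: 17.15
position: [0.5659, -0.1123, 0.1085]
tcp_rot: [[-0.984, 0.18, 0.002], [0.18, 0.984, -0.001], [-0.002, -0.001, -1.0]]
force: [-1.1, -0.9, -0.3]
opening: 0.007
```

Emit:
apply_moves:
  motion: "0 -0.008 0 0 0 0 0;0 -0.018 0 0 0 0 0;0 -0.028 0 0 0 0 0;0 -0.038 0 0 0 0 0;0 -0.048 0 0 0 0 0;0 -0.056 0 0 0 0 0;0 -0.061 0 0 0 0 0;0 -0.061 0 0 0 0 0"

```text
time_s: 18.15
position: [0.5541, -0.1722, 0.1073]
tcp_rot: [[-0.984, 0.181, 0.0], [0.181, 0.984, 0.0], [-0.0, 0.0, -1.0]]
force: [-0.0, -0.2, -0.5]
opening: 0.009
```

```bash
python3 look.py 9
```

```text
18.15 [ 0.55406919 -0.17219792  0.10727623] [-0.03 -0.25 -0.5 ]
local 0.007492321198888648 -0.07417298866209514
0 [[300. 327.]]
0.03 [[302. 278.]]
0.035 [[302. 269.]]
```

View pics/w9.png

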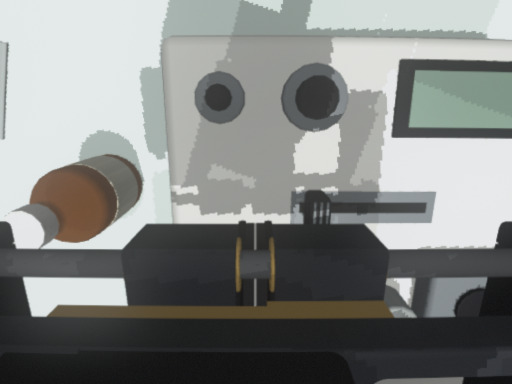

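View pics/side9.png

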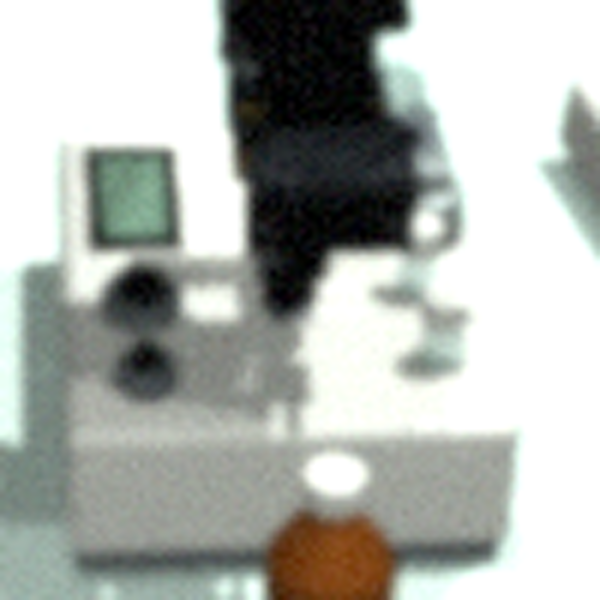

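Run:
```python
from h import *
bot.capture('side');bot.capture('scene')
for c in('side','scene'):print([(r['p'],r['point']) for r in bot.find_in('reagent',c)][:2])
q=[.5602,-.0979,-.183]
for c in('side','scene'):
  for r in bot.find_in('reagent',c)[:1]:
    d=np.array(r['point'])[:2]-q[:2];print('local',d[0]*np.cos(q[2])+d[1]*np.sin(q[2]),-d[0]*np.sin(q[2])+d[1]*np.cos(q[2]))
```

```text
[(0.81, [0.5214, -0.3319, 0.0797])]
[(0.94, [0.5436, -0.3025, 0.0824])]
local 0.004431264409882715 -0.23715354497820543
local 0.020910352095496822 -0.20420449842068208
```

The bottle is about 20 mm beyond the gripper's end, so the descent is clear.

Emit:
apply_moves:
  motion: "0 0 0.006 0 0 0 0;0 0 0.013 0 0 0 0;0 0 0.02 0 0 0 0;0 0 0.027 0 0 0 0;0 0 0.034 0 0 0 0;0 0 0.038 0 0 0 0;0 0 0.04 0 0 0 0;0 0 0.04 0 0 0 0"

```text
time_s: 19.55
position: [0.5541, -0.1719, 0.0672]
tcp_rot: [[-0.984, 0.18, 0.0], [0.18, 0.984, -0.0], [-0.0, -0.0, -1.0]]
force: [0.7, 0.1, -0.1]
opening: 0.003
```

Emit:
apply_moves:
  motion: "0 0.001 0 0 0 0 0;0 0.002 0 0 0 0 0;0 0.003 0 0 0 0 0;0 0.004 0 0 0 0 0;0 0.005 0 0 0 0 0;0 0.006 0 0 0 0 0;0 0.007 0 0 0 0 0;0 0.008 0 0 0 0 0"

```text
time_s: 20.55
position: [0.5555, -0.1639, 0.0672]
tcp_rot: [[-0.984, 0.18, -0.0], [0.18, 0.984, -0.0], [0.0, -0.0, -1.0]]
force: [-0.5, 0.8, 0.6]
opening: 0.005
```

```bash
python3 look.py 10
```

```text
20.55 [ 0.55553593 -0.16393019  0.06723528] [-0.53  0.76  0.59]
local 0.007430007927134992 -0.06577639865067189
0 [[295. 381.]]
0.03 [[297. 334.]]
0.035 [[297. 325.]]
```

View pics/w10.png

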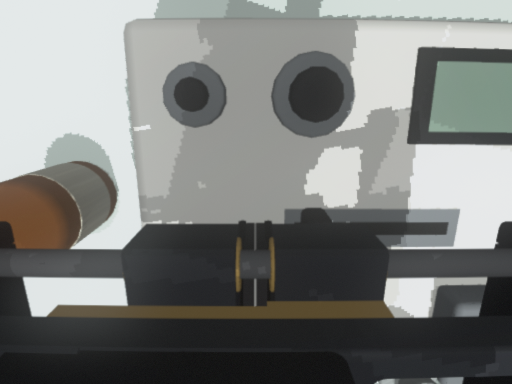

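View pics/side10.png

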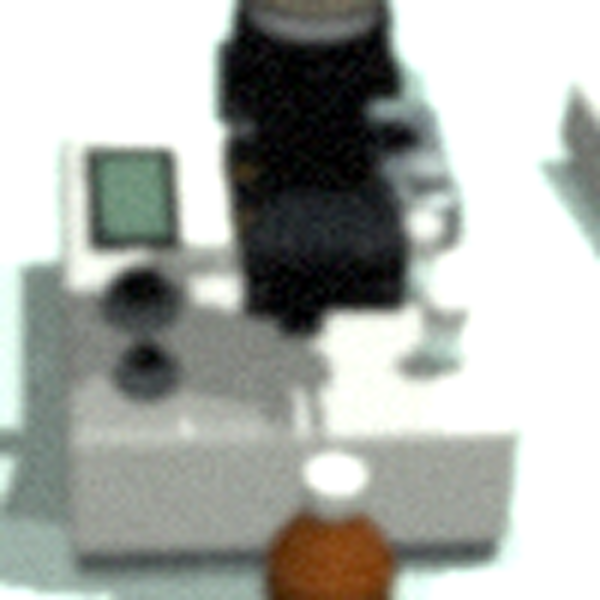

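Emit:
apply_moves:
  motion: "0 0.001 0 0 0 0 0;0 0.002 0 0 0 0 0;0 0.003 0 0 0 0 0;0 0.004 0 0 0 0 0;0 0.005 0 0 0 0 0;0 0.006 0 0 0 0 0;0 0.007 0 0 0 0 0;0 0.008 0 0 0 0 0"

```text
time_s: 21.65
position: [0.557, -0.1561, 0.0672]
tcp_rot: [[-0.984, 0.18, -0.0], [0.18, 0.984, 0.0], [0.0, 0.0, -1.0]]
force: [0.2, -1.5, 0.4]
opening: 0.001
```

Emit:
apply_moves:
  motion: "0 0.0005 0 0 0 0 0;0 0.001 0 0 0 0 0;0 0.0015 0 0 0 0 0;0 0.002 0 0 0 0 0;0 0.0025 0 0 0 0 0;0 0.003 0 0 0 0 0;0 0.0035 0 0 0 0 0;0 0.004 0 0 0 0 0"

```text
time_s: 22.65
position: [0.5577, -0.1522, 0.0672]
tcp_rot: [[-0.984, 0.18, 0.0], [0.18, 0.984, 0.0], [-0.0, 0.0, -1.0]]
force: [0.2, -0.5, 0.4]
opening: 0.005
```

Emit:
apply_moves:
  motion: "0 0.0005 0 0 0 0 0;0 0.001 0 0 0 0 0;0 0.0015 0 0 0 0 0;0 0.002 0 0 0 0 0;0 0.0025 0 0 0 0 0;0 0.003 0 0 0 0 0;0 0.003 0 0 0 0 0;0 0.003 0 0 0 0 0"

```text
time_s: 23.65
position: [0.5582, -0.1493, 0.0673]
tcp_rot: [[-0.984, 0.18, 0.0], [0.18, 0.984, -0.0], [-0.0, -0.0, -1.0]]
force: [0.6, 0.4, -0.6]
opening: 0.006
```

Emit:
apply_moves:
  motion: "0 0.0005 0 0 0 0 0;0 0.001 0 0 0 0 0;0 0.0015 0 0 0 0 0;0 0.002 0 0 0 0 0;0 0.002 0 0 0 0 0;0 0.002 0 0 0 0 0;0 0.002 0 0 0 0 0;0 0.002 0 0 0 0 0"

```text
time_s: 24.65
position: [0.5586, -0.1473, 0.0673]
tcp_rot: [[-0.984, 0.18, 0.0], [0.18, 0.984, -0.0], [-0.0, -0.0, -1.0]]
force: [-0.5, -0.1, 0.5]
opening: 0.005
```

```bash
python3 look.py 11
```

```text
24.65 [ 0.55859223 -0.14730605  0.06725379] [-0.48 -0.13  0.48]
local 0.00740999875263432 -0.04887365797201444
0 [[292. 361.]]
0.03 [[294. 314.]]
0.035 [[294. 306.]]
```

View pics/w11.png

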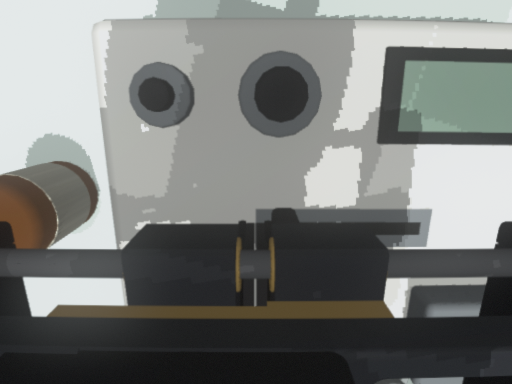

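Emit:
apply_moves:
  motion: "0 0.0005 0 0 0 0 0;0 0.001 0 0 0 0 0;0 0.001 0 0 0 0 0;0 0.0015 0 0 0 0 0;0 0.0015 0 0 0 0 0;0 0.002 0 0 0 0 0;0 0.002 0 0 0 0 0;0 0.002 0 0 0 0 0"

```text
time_s: 25.75
position: [0.5588, -0.1465, 0.0673]
tcp_rot: [[-0.984, 0.179, -0.0], [0.179, 0.984, -0.002], [-0.0, -0.002, -1.0]]
force: [-2.2, -4.6, -0.0]
opening: 0.01
```

Emit:
apply_moves:
  motion: "0 0.0005 0 0 0 0 0;0 0.001 0 0 0 0 0;0 0.001 0 0 0 0 0;0 0.0015 0 0 0 0 0;0 0.0015 0 0 0 0 0;0 0.002 0 0 0 0 0;0 0.002 0 0 0 0 0;0 0.002 0 0 0 0 0"

```text
time_s: 26.75
position: [0.5591, -0.1446, 0.0673]
tcp_rot: [[-0.984, 0.18, -0.0], [0.18, 0.984, -0.002], [-0.0, -0.002, -1.0]]
force: [-2.6, -5.8, 0.5]
opening: 0.003
```

Contact: 5–6 N, and the lever is just leaving home. The finger position for lever at 0 is TCP y ≈ -0.1467. I'll step through the clicks.

Emit:
apply_moves:
  motion: "0 0.002 0 0 0 0 0;0 0.004 0 0 0 0 0;0 0.006 0 0 0 0 0;0 0.008 0 0 0 0 0;0 0.01 0 0 0 0 0;0 0.012 0 0 0 0 0;0 0.013 0 0 0 0 0;0 0.013 0 0 0 0 0"

```text
time_s: 27.75
position: [0.5617, -0.1304, 0.0673]
tcp_rot: [[-0.984, 0.18, 0.0], [0.18, 0.984, 0.0], [-0.0, 0.0, -1.0]]
force: [0.1, -0.5, -0.1]
opening: 0.001
```

```bash
python3 look.py 12
```

```text
27.75 [ 0.56167478 -0.13043874  0.06726601] [ 0.05 -0.47 -0.09]
local 0.007371567988170421 -0.03172702992403004
0 [[289. 341.]]
0.03 [[291. 294.]]
0.035 [[291. 286.]]
```

View pics/w12.png

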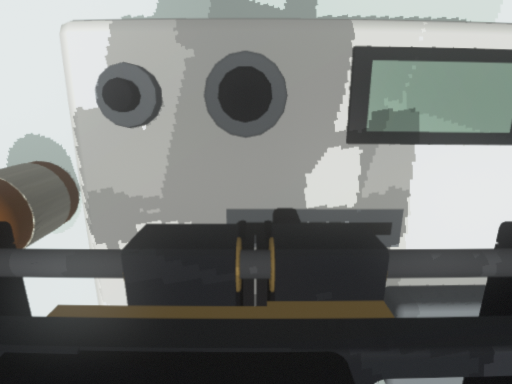

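Click 1: the lever is 59 px from the recess end, against 29 at home, and the force is zero. Next, click 2.

Emit:
apply_moves:
  motion: "0 0.0025 0 0 0 0 0;0 0.005 0 0 0 0 0;0 0.0075 0 0 0 0 0;0 0.01 0 0 0 0 0;0 0.0125 0 0 0 0 0;0 0.015 0 0 0 0 0;0 0.017 0 0 0 0 0;0 0.018 0 0 0 0 0"

```text
time_s: 28.85
position: [0.5649, -0.1123, 0.0672]
tcp_rot: [[-0.984, 0.18, -0.0], [0.18, 0.984, 0.0], [0.0, 0.0, -1.0]]
force: [0.7, -0.2, 0.2]
opening: 0.004
```

```bash
python3 look.py 13
```

```text
28.85 [ 0.56489046 -0.11234462  0.06721815] [ 0.71 -0.22  0.2 ]
local 0.00724077408718584 -0.013349856766842734
0 [[285. 320.]]
0.03 [[287. 273.]]
0.035 [[288. 265.]]
```

View pics/w13.png

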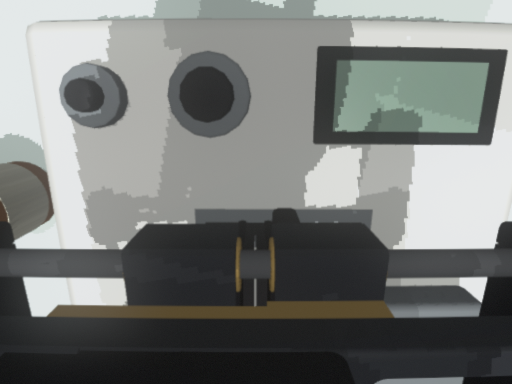

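Click 2: the lever is 89 px from the recess end. Now a slow advance just past the midpoint to snap it into click 3.

Emit:
apply_moves:
  motion: "0 0.002 0 0 0 0 0;0 0.004 0 0 0 0 0;0 0.006 0 0 0 0 0;0 0.008 0 0 0 0 0;0 0.0095 0 0 0 0 0;0 0.011 0 0 0 0 0;0 0.012 0 0 0 0 0;0 0.0125 0 0 0 0 0"

```text
time_s: 29.95
position: [0.5671, -0.0998, 0.0672]
tcp_rot: [[-0.984, 0.18, -0.0], [0.18, 0.984, 0.001], [0.0, 0.001, -1.0]]
force: [-0.5, -0.4, -0.4]
opening: 0.006
```

```bash
python3 look.py 14
```

```text
29.95 [ 0.56711472 -0.09982201  0.06720274] [-0.49 -0.37 -0.41]
local 0.007149024542589775 -0.0006315791553968908
0 [[283. 306.]]
0.03 [[285. 259.]]
0.035 [[285. 251.]]
```

View pics/w14.png

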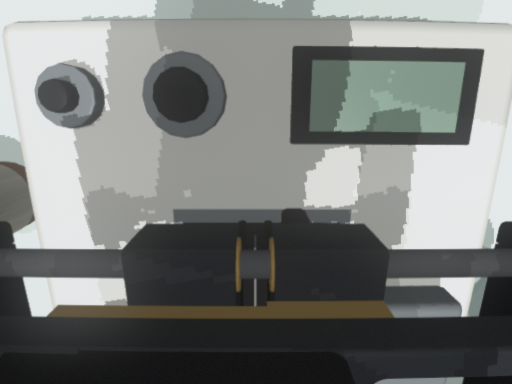

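The lever is 121 px from the recess end, about 54 mm and ahead of the finger, with zero force: click 3. Retreating, lifting and moving above the larger key.

Emit:
apply_moves:
  motion: "0 -0.005 0 0 0 0 0;0 -0.01 0 0 0 0 0;0 -0.015 0 0 0 0 0;0 -0.015 -0.01 0 0 0 0;0 -0.015 -0.02 0 0 0 0;0 -0.015 -0.03 0 0 0 0;0 -0.015 -0.045 0 0 0 0;0 -0.015 -0.05 0 0 0 0"

```text
time_s: 31.05
position: [0.5653, -0.1155, 0.1189]
tcp_rot: [[-0.984, 0.18, 0.003], [0.18, 0.984, -0.001], [-0.003, -0.001, -1.0]]
force: [0.9, -0.0, -0.2]
opening: 0.009
```

Emit:
apply_moves:
  motion: "0.01 -0.003 0 0 0 0 0;0.022 -0.006 0 0 0 0 0;0.034 -0.009 0 0 0 0 0;0.046 -0.012 0 0 0 0 0;0.058 -0.015 0 0 0 0 0;0.07 -0.018 0 0 0 0 0;0.077 -0.021 0 0 0 0 0;0.077 -0.021 0 0 0 0 0"

```text
time_s: 32.05
position: [0.4845, -0.1223, 0.1173]
tcp_rot: [[-0.984, 0.181, 0.0], [0.181, 0.984, 0.0], [-0.0, 0.0, -1.0]]
force: [0.7, -0.5, -0.2]
opening: 0.004
```

```bash
python3 look.py 15
python3 - <<'E'
from h import *
im=bot.capture('scene');cv2.imwrite('pics/s15.png',cv2.resize(np.clip(im[150:280,155:295,::-1]*1.7,0,255).astype(np.uint8),None,fx=4,fy=4,interpolation=cv2.INTER_CUBIC))
p=np.array(bot.read_state()['position'])
q=[.5602,-.0979,-.183]
for z in (0,.033):print(((proj('scene',[p+[0,0,z]])-[155,150]+.5)*4).round())
k=w(q,[-.07,-.04,.098]);print('key',((proj('scene',k)-[155,150]+.5)*4).round(),((proj('side',k)-[230,160]+.5)*6).round(),proj('wrist',k))
E
```

```text
32.05 [ 0.48448665 -0.12225579  0.11734841] [ 0.67 -0.52 -0.16]
local -0.07001683203437349 -0.03772743741298179
0 [[140. 272.]]
0.03 [[140. 222.]]
0.035 [[140. 214.]]
[[253. 112.]]
[[248.  82.]]
key [[253. 127.]] [[140. 306.]] [[253.8893214  208.37119452]]
```

View pics/s15.png

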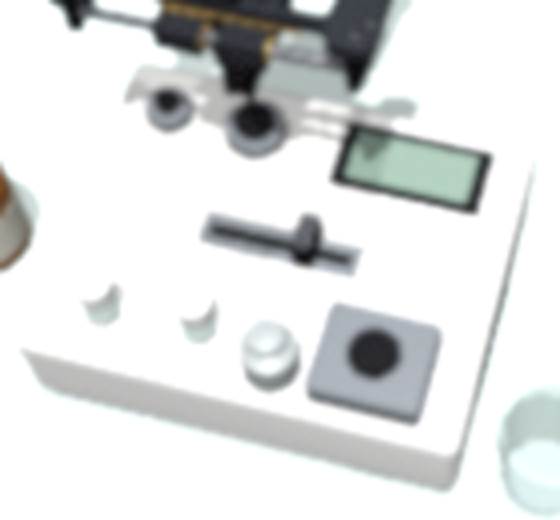

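View pics/side15.png

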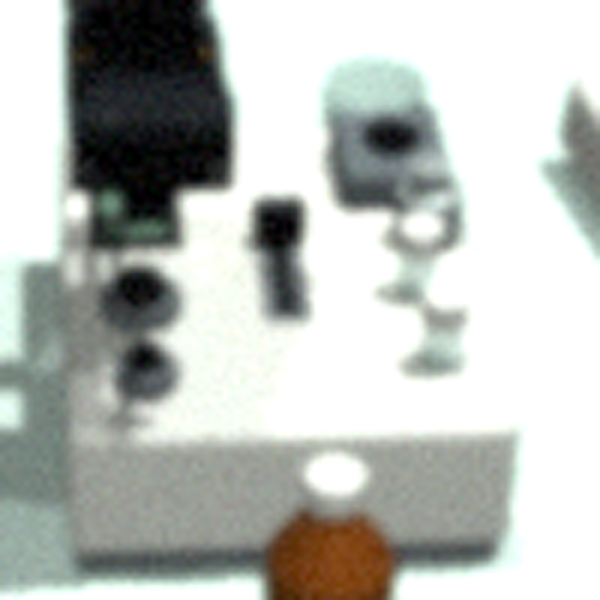

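View pics/w15.png

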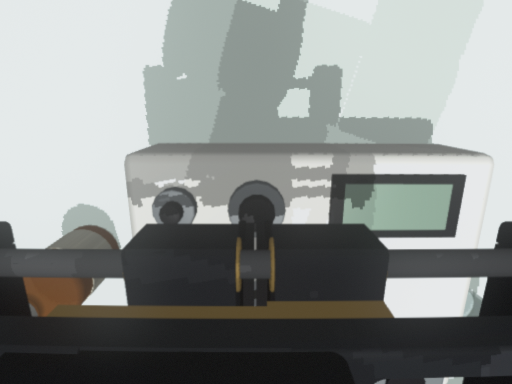

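The scene view confirms the lever at click 3, with the fingers above the larger key. Descending.

Emit:
apply_moves:
  motion: "0 0.002 0.006 0 0 0 0;0 0.002 0.012 0 0 0 0;0 0.002 0.018 0 0 0 0;0 0.002 0.024 0 0 0 0;0 0.002 0.03 0 0 0 0;0 0.002 0.035 0 0 0 0;0 0.002 0.038 0 0 0 0;0 0.002 0.038 0 0 0 0"

```text
time_s: 33.2
position: [0.4851, -0.1201, 0.0792]
tcp_rot: [[-0.984, 0.18, -0.0], [0.18, 0.984, 0.0], [0.001, 0.0, -1.0]]
force: [-0.5, 0.2, 1.7]
opening: 0.002
```

```bash
python3 look.py 16
```

```text
33.2 [ 0.48508864 -0.12009142  0.07919589] [-0.45  0.23  1.72]
local -0.06981876295300443 -0.03548966366183806
0 [[140. 330.]]
0.03 [[140. 283.]]
0.035 [[140. 274.]]
```

View pics/side16.png

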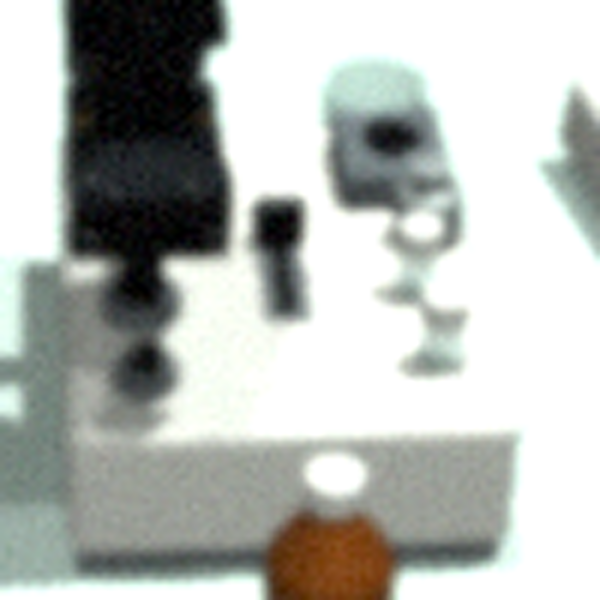

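View pics/w16.png

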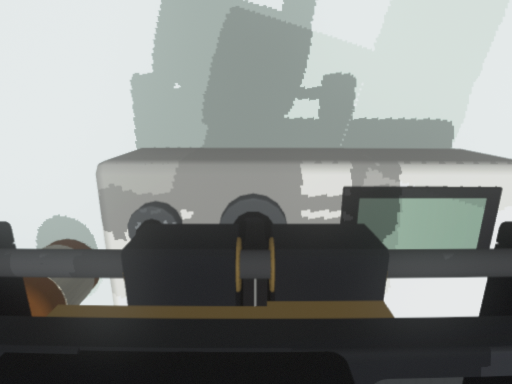

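Emit:
apply_moves:
  motion: "0 0 0.001 0 0 0 0;0 0 0.002 0 0 0 0;0 0 0.003 0 0 0 0;0 0 0.004 0 0 0 0;0 0 0.005 0 0 0 0;0 0 0.005 0 0 0 0;0 0 0.005 0 0 0 0;0 0 0.005 0 0 0 0"

```text
time_s: 34.3
position: [0.4852, -0.1201, 0.0743]
tcp_rot: [[-0.984, 0.18, -0.0], [0.18, 0.984, 0.0], [0.0, 0.0, -1.0]]
force: [-2.6, 1.4, 4.7]
opening: 0.0
```

Emit:
apply_moves:
  motion: "0 0 0.0005 0 0 0 0;0 0 0.001 0 0 0 0;0 0 0.0015 0 0 0 0;0 0 0.002 0 0 0 0;0 0 0.0025 0 0 0 0;0 0 0.003 0 0 0 0;0 0 0.003 0 0 0 0;0 0 0.003 0 0 0 0"

```text
time_s: 35.3
position: [0.4853, -0.1202, 0.0737]
tcp_rot: [[-0.984, 0.18, 0.001], [0.18, 0.984, -0.001], [-0.001, -0.001, -1.0]]
force: [-7.3, 2.4, 24.6]
opening: 0.008
```

The key bottomed: about 5 N of spring, then 25 N with no further travel. Releasing and lifting.

Emit:
apply_moves:
  motion: "0 0 -0.004 0 0 0 0;0 0 -0.01 0 0 0 0;0 0 -0.02 0 0 0 0;0 0 -0.03 0 0 0 0;0 0 -0.045 0 0 0 0;0 0 -0.06 0 0 0 0;0 0 -0.08 0 0 0 0;0 0 -0.1 0 0 0 0"

```text
time_s: 36.3
position: [0.4855, -0.1202, 0.1722]
tcp_rot: [[-0.984, 0.18, 0.001], [0.18, 0.984, -0.0], [-0.001, -0.0, -1.0]]
force: [0.4, 0.2, -0.6]
opening: 0.001
```

Emit:
apply_moves:
  motion: "0 0 -0.01 0 0 0 0;0 0 -0.01 0 0 0 0;0 0 -0.01 0 0 0 0;0 0 -0.01 0 0 0 0;0 0 -0.01 0 0 0 0;0 0 -0.01 0 0 0 0;0 0 -0.01 0 0 0 0;0 0 -0.01 0 0 0 0"

```text
time_s: 37.3
position: [0.4853, -0.1201, 0.1812]
tcp_rot: [[-0.984, 0.18, -0.0], [0.18, 0.984, -0.0], [0.0, -0.0, -1.0]]
force: [1.0, -0.1, 0.3]
opening: 0.004
```

```bash
python3 look.py 17
python3 - <<'E'
from h import *
im=bot.capture('scene');cv2.imwrite('pics/s17.png',cv2.resize(np.clip(im[120:310,100:320,::-1]*1.7,0,255).astype(np.uint8),None,fx=3,fy=3,interpolation=cv2.INTER_CUBIC))
E
```

```text
37.3 [ 0.48525824 -0.12013671  0.18124144] [ 1.04 -0.08  0.29]
local -0.06964374867817749 -0.0355033321424411
0 [[141. 162.]]
0.03 [[141. 110.]]
0.035 [[141. 101.]]
```

View pics/s17.png

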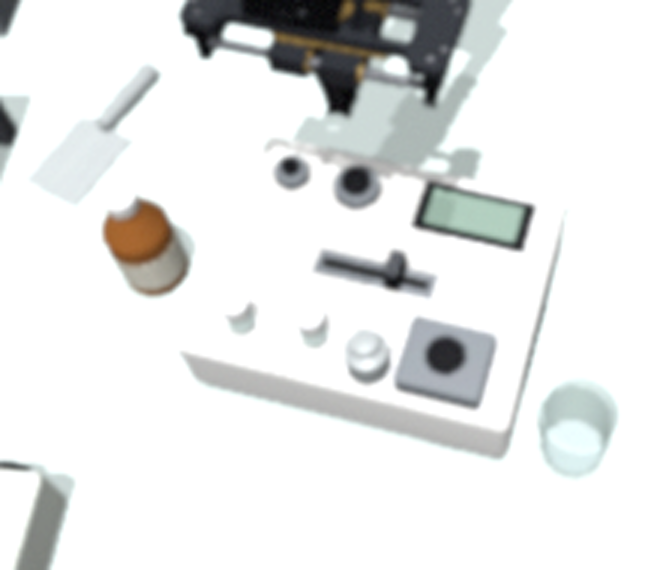

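View pics/w17.png

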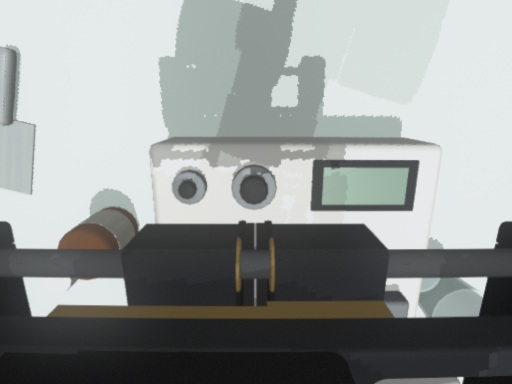

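The final scene shows the lever at (396,268) in the slot from 317 to 435. That is the same relative place as click 3. Both keys are up and everything else stands undisturbed.

```bash
python3 -c "
from rig import bot
print(bot.hand_in(), bot.read_state()['time_s'])"
```

```text
the job is handed in; nothing more can be done
the job is handed in; nothing more can be done
```

The job is done and handed in at about 37 s of the 67 s allowed. All my last checks agree, though the hand-in gave no verdict.

- **Home:** I pushed the lever with the outside of the shut fingers until it hit its stop. The force rose to about 20 N with no more travel.
- **Clicks:** I pushed it back from the other side. The camera showed it at about 18, 36 and 54 mm from home with close to zero force each time. The finger stopped about 6 mm short of the lever after its third snap, so nothing drove it towards the fourth.
- **Larger key:** I pressed it about 6 mm. It took about 5 N of spring force, then 25 N with no more travel, and I let it go.
- **Last pictures:** The lever is still in click 3 and both keys look up. The vials, weight, beaker, bottle and spatula look undisturbed; the dish was outside that last view. The gripper is clear above the panel, with only about 1 N of sensor noise.

**What disagreed:**
- **Fingertips:** They sit about 33 mm above the reported TCP in the camera views. My first pass therefore went over the lever without touching it. I corrected for this, and contact forces then matched.
- **Lever home position:** The position found by touch was about 3–4 mm along the slot from the camera fit. I used the touch value to aim at the key.

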